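# Set a sawing length with a flip stop

### The arm

A 6-joint arm with a two-finger parallel gripper is mounted at the origin on a cart in front of the work surface, level with it; the furniture and walls round the work are solid. World frame = base frame: x ahead of the robot, y to its left, z up, the work surface at z = 0. Lengths are in mm, angles in rad, forces in N, time in s.
With the tool pointing down it reaches from about 350 to 775 mm from the base axis. Payload 7.3 kg.
Tool frame: the origin (TCP) lies at the very end of the fingers, on their centre line; the grasp point (between the pads) lies 19 mm behind it; z points along the fingers, y is the line along which they close (so a half turn about z gives the same grasp; the last joint's range is limited). The gripper opens to 92 mm and grips with 3 to 60 N. Pads are 19 mm wide; open, the fingers measure 130 mm over their backs; the gripper's body (75 mm by 190 mm) begins 47 mm behind the grasp point.
Start: joints at [1.063, 0.342, 1.524, -0, 1.275, -0.146], TCP at [185.815, 491.037, 226.741] pointing down, gripper open.
Joint ranges: [-2.53, 2.53], [-0.77, 2.02], [0.04, 2.7], [-1, 4.14], [0.28, 2.66], [-3.11, 3.11]. Speed limits (rad/s): [2.57, 2.57, 3.14, 3.14, 3.14, 3.14].

### API

Orientations are given as [roll, pitch, yaw] about the fixed x, y, z axes, in that order (R = Rz(yaw) Ry(pitch) Rx(roll)).
In Python, from plant import get_obs, vision, workorder gives the robot as it stands.
- The arm moves only by the shell command python3 -m pendant 'ROWS' [OPENING]. ROWS is a JSON object of lists of equal length, an entry for each row: "dp": the shift along the tool's x, y, z in m, a list of three; "rotation": the turn, a rotation vector about the tool's x, y, z in rad, a list of three. A call has 1 to 8 rows; each row is the pose to reach, as a shift and turn from the pose commanded when the call began, along the tool's axes at that moment; what a row does not reach only later rows make up. A row lasts 1/8 s, in which the tool goes at most 62.5 mm and 10.7 degrees, less where a joint would pass 70% of its speed; a pose out of reach is approached as far as the arm can. A call with a gripper value outside its range is refused whole. OPENING is the finger opening in m, from 0 to 0.0918, set as the call begins (- or left out, the last holds). The fingers move at their own pace and stop on an object; the grip force is fixed at half the most. Time passes only in rows, so rows that repeat a pose let the fingers close. It gives the time, the measured TCP pose, the force, the opening and the grip force at its end, in the units of the state.
- get_obs(): the state, without advancing time (a new reading comes with each control period).
- vision.capture(name): name is "scene" or "side" or "wrist"; returns a dict with "pixels" (400x640x3 uint8, red, green, blue), "vfov" (degrees; the focal length in pixels is half the picture's height over the tangent of half this angle, whatever the lens; pixels are square), "cx", "cy" (the principal point, pixels), "pose" (4x4, takes a point from camera to world coordinates); the wrist camera has in their place "T_tool_cam" (4x4, takes a point from camera to tool coordinates, whose origin is the TCP and whose axes are the flange's). Camera axes: x right, y up, looking along -z (the intrinsics and any distortion apply to the point x, -y, -z); pixel columns grow to the right and rows downward; lengths in mm; the calibration is good to about 2 mm. A picture is of the moment at which its call begins: read the wrist's pose just before it. There is no depth.
- workorder.close_job(): hands the job in; it is judged then, once.
The state is a dict: "time": time; "joint_positions": joint angles; "dq": joint speeds; "tau": joint torques, N m; "tool_pos": TCP position; "tcp_rot": TCP orientation; "contact_force": force on the tool from outside, world axes, zero at the start; "moment": the same for the moment, N m; "grip_width": finger opening in mm; "finger_force": force on a finger pad.
Only numpy, scipy, OpenCV 4.12 (cv2) and the standard library are available. Lean on these libraries where they do the work, as an engineer would, in place of code of your own. Each camera call takes 0.05 s, during which the arm holds its last target. There are 200 camera calls.

### The job

Set the timber block up for sawing on the crosscut board: flip the fence's hinged stop fully down into the path, then bring the block flat along the fence and slide it along until its end bears on the stop. Hold it against the stop for about half a second with a steady push of some 10 N, no harder, so that the stop keeps its setting, and leave it lying there, touching both stop and fence. Leave the offcut and the marker where they are.

Things in the scene. Friction and masses are not known exactly. Their poses are not given: they have to be found in the camera images.
- jig: Crosscut board screwed to the bench: ply base 170 (x) x 300 (y) x 12 mm, aluminium fence along its far edge. Origin: centre of its underside; x square to the fence, away from the robot; y along the fence, leftward. Base top z = 12 mm. Fence 28 mm thick, full length; its working face looks to -x at x = 45 mm; its top is at z = 60 mm. The thin dark line across base and fence is the saw kerf.
- stop_carriage: Dark steel carriage of the flip stop with a black thumb knob, 48 x 44 x 29 mm, on top of the fence, set anywhere along it. Origin: on the fence's top (jig x = 59, z = 60 mm), mid-width; axes as the jig's. The knob clamps it: pushed along the fence with 24 N it slips, so keep the block's push on it under 18 N; press the flag down with 15 N at most.
- stop_flag (a joint): Angle of the aluminium flag on its hinge: 0 = fully down on its end stop, 1.5 to 1.9 = flipped up, as found. Stiff hinge (0.08 N m): it stays where it is left. Up, its arm stands about upright and its leg points to jig -x. Draw it over by its arm's back, 26 mm or more above the hinge line, then press the arm down; pressed straight down from up it binds.
- stop_hinge (a point): Middle of the flag's hinge line (parallel to jig y), 2 mm to -x of and 22 mm above the carriage's origin, 82 mm over the bench. Flag when down: an L, 18 mm wide in y; a level arm, 10 mm thick, reaches 46 mm to -x from the hinge (arm top 5 mm above the hinge line); at its end a leg, 22 to 46 mm from the hinge, hangs to 6 mm over the base.
- stop_face (a point): Centre of the steel strike pad (16 x 30 mm, 2 mm proud) on the leg's +y side, which the block's end must meet; it moves with the flag. Flag down: 36 mm to -x, 11 mm to +y and 24 mm below the carriage's origin (jig x = 23, z = 36 mm), at the middle of the block's end once the block lies along the fence.
- stock: The timber block, 45 (x) x 120 (y) x 45 mm, 0.1 to 0.2 kg: the larger of the two pieces of wood, loose on the board, 20 to 45 mm off the fence, to the left (+y) of the stop, a little skewed. Origin: centre of its underside; y along its length, roughly jig y. Home, its origin is at jig x = 22.5 mm, 60 mm to +y of the strike pad.
- offcut: Small loose wood offcut, 40 x 65 x 22 mm, near the front right corner of the board; to be left alone. Origin: centre of its underside.
- marker: Loose black marker pen, 127 mm long, 17 mm thick, on the bench to the right of the board; to be left alone. Origin: centre of its underside. Fixed things near it: the blue vice (x 0.36 to 0.59, y -0.08 to 0.04 m, up to z = 0.13 m), and over the bench a shut wall cabinet (x beyond 0.48, y -0.45 to -0.13, z 0.45 to 0.79 m): swing the arm in clear of both.

How it is judged (in metres and radians):
On the way, in this order (a step that is already met when the one before it is completed fails the run):
1. the flag is flipped fully down (value of joint stop_flag below 0.05 rad), for 0.3 s.
2. with the flag down, the block is held against the stop with at least 6 N (value of joint stop_flag below 0.05 rad and contact force between stock and stop_carriage above 6 N), for 0.25 s.
At the end, for the whole second after the job is handed in: The flag is fully down (within 0.05 rad), and the block lies still and flat on the board, its side along the fence (gap under 1.5 mm, within 0.025 rad of parallel), its end on the strike pad (gap under 1.5 mm) (value of joint stop_flag below 0.05 rad and y of stock in the frame of stop_face between 0.0585 and 0.0615 m and x of stock in the frame of jig above 0.021 m and angle between the y axis of stock and the y axis of jig, either way round below 0.025 rad and angle between stock's own z axis and vertical below 0.03 rad and height (world z) of stock below 0.014 m and linear speed of stock below 0.005 m/s); the robot touches nothing.
It fails at once if the block is driven against the stop with more than 18 N (contact force between stock and stop_carriage above 18 N).
It fails at once if the tool presses on the stop or its flag with more than 25 N (contact force between the fingers and stop_carriage above 25 N).
It fails at once if the stop is shifted along its rail by more than 1.5 mm (distance of stop_carriage from where it was at the start of the episode above 0.0015 m).
It fails at once if the offcut is moved by more than 15 mm (distance of offcut from where it was at the start of the episode above 0.015 m).
It fails at once if the marker is moved by more than 15 mm (distance of marker from where it was at the start of the episode above 0.015 m).
It also fails if it takes over 72 s, if anything falls off the work surface, if the arm or the gripper's body presses on something with over 40 N, if the wrist force passes 120 N, or if a joint passes its speed limit or range.

## Working session

There is one attempt and no reset: what is moved stays moved. The work goes in short steps, Python scripts to look and compute and a shell command to move; the robot and the scene stay as the last step left them, time stands still between calls to the robot, and variables do not carry over. Pictures are saved under pics/ and viewed, at most 10 in all, crops included, and the job is handed in when it is done.

```bash
ls; mkdir -p pics
python3 - <<'E'
from plant import get_obs, vision
import cv2,pickle
o=get_obs();print(o)
for n in("scene","side"):
    c=vision.capture(n);pickle.dump(c,open(f"{n}0.pkl","wb"));cv2.imwrite(f"pics/{n}0.png",c["pixels"][:,:,::-1]);print(n,{k:v for k,v in c.items() if k!="pixels"})
c=vision.capture("wrist");print({k:v for k,v in c.items() if k!="pixels"})
E
```

```text
pics
{'time': 0.0, 'joint_positions': array([ 1.06299211e+00,  3.42747469e-01,  1.52499818e+00, -7.19477600e-06,
        1.27539678e+00, -1.45973289e-01]), 'dq': array([ 1.68765826e-04, -4.09427162e-04,  6.50648923e-05, -4.83339060e-04,
        1.83780204e-03,  9.35521989e-04]), 'tau': array([ 1.17484367e-03, -4.31249464e+01, -2.44212914e+01,  7.18196877e-02,
        5.59981016e-02, -1.49091438e-04]), 'tool_pos': array([185.61561212, 490.66658041, 226.03869199]), 'tcp_rot': array([-3.14005835e+00, -2.18617710e-04,  2.77976365e+00]), 'contact_force': array([ 1.54790645, -0.06409043, -0.43898703]), 'moment': array([-0.01448525, -0.0056535 , -0.02970654]), 'finger_force': 0.0, 'grip_width': 91.80246740430827}
scene {'vfov': 56.76832569447295, 'cx': 319.9349320749947, 'cy': 201.48860384280675, 'pose': array([[ 7.12157047e-01,  4.14988585e-01, -5.66230355e-01,
        -3.96274936e+00],
       [-7.01803882e-01,  4.40871921e-01, -5.59556307e-01,
        -4.06553390e+02],
       [ 1.74255843e-02,  7.95874628e-01,  6.05210645e-01,
         6.06712357e+02],
       [ 0.00000000e+00,  0.00000000
[... 220 characters left out ...]
8e+02],
       [-2.99711727e-01,  4.69081492e-01, -8.30743904e-01,
        -7.43756769e+02],
       [ 1.07241763e-02,  8.72375014e-01,  4.88719580e-01,
         5.86703573e+02],
       [ 0.00000000e+00,  0.00000000e+00,  0.00000000e+00,
         1.00000000e+00]])}
{'vfov': 59.55953795107904, 'cx': 318.59206590714234, 'cy': 202.09380465446668, 'T_tool_cam': array([[-2.87207738e-04,  9.69551383e-01,  2.44887797e-01,
         6.50038160e+01],
       [ 9.99999760e-01,  4.32847548e-04, -5.40901878e-04,
        -1.77742488e-02],
       [-6.30431247e-04,  2.44887583e-01, -9.69551275e-01,
        -1.58032074e+02],
       [ 0.00000000e+00,  0.00000000e+00,  0.00000000e+00,
         1.00000000e+00]])}
```

View pics/scene0.png

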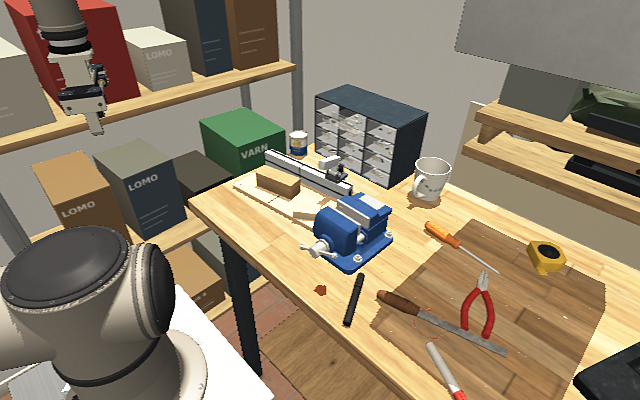

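View pics/side0.png

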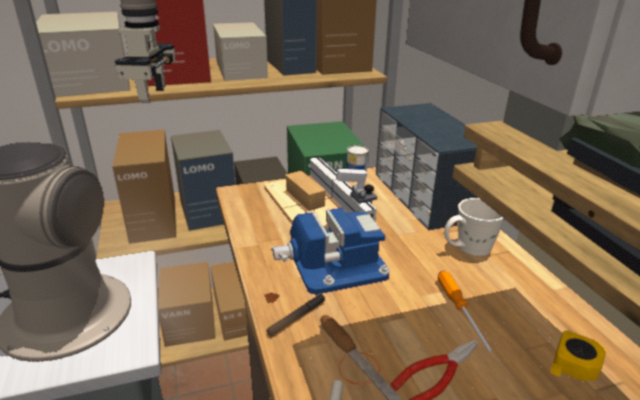

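The jig is behind the vice, with the fence running from about (267,152) to (350,190) in the scene view. The stock is near (278,181), and the flip stop sits near (335,168). The side view shows the stop near (365,192).

```bash
cat > h.py <<'E'
import numpy as np,cv2,pickle
from scipy.spatial.transform import Rotation as R
from plant import get_obs,vision
def cam(name):
    if name=="wrist":
        o=get_obs();c=vision.capture(name)
        T=np.eye(4);T[:3,:3]=R.from_euler("xyz",o["tcp_rot"]).as_matrix();T[:3,3]=o["tool_pos"]
        c["pose"]=T@c["T_tool_cam"]
    else: c=vision.capture(name)
    return c
def save(c,f): pickle.dump(c,open(f+".pkl","wb"));cv2.imwrite(f"pics/{f}.png",c["pixels"][:,:,::-1])
def load(f): return pickle.load(open(f+".pkl","rb"))
def foc(c): return 200/np.tan(np.radians(c["vfov"]/2))
def ray(c,u,v):
    d=np.array([(u-c["cx"])/foc(c),-(v-c["cy"])/foc(c),-1]);d=c["pose"][:3,:3]@d
    return c["pose"][:3,3],d/np.linalg.norm(d)
def onz(c,u,v,z):
    p,d=ray(c,u,v);return p+d*(z-p[2])/d[2]
def proj(c,P):
    q=np.linalg.inv(c["pose"])@np.append(P,1);return np.array([c["cx"]-foc(c)*q[0]/q[2],c["cy"]+foc(c)*q[1]/q[2]])
def tri(*obs): # (c,u,v)
    A=np.zeros((3,3));b=np.zeros(3);rs=[ray(*o) for o in obs]
    for p,d in rs:
        M=np.eye(3)-np.outer(d,d);A+=M;b+=M@p
    X=np.linalg.solve(A,b);return X,max(np.linalg.norm((np.eye(3)-np.outer(d,d))@(X-p)) for p,d in rs)
E
python3 - <<'E'
from h import *
np.set_printoptions(precision=1,suppress=True)
s=load("scene0");d=load("side0")
print(onz(s,267,152,60),onz(s,350,188,60),onz(s,234,187,12),onz(s,278,173,57))
print("fence", onz(d,311,160,60),onz(d,372,212,60))
print("stop",tri((s,335,165),(d,367,190)))
for n,c in(("scene",s),("side",d)):
    a=(180,110,440,270) if n=="scene" else (250,130,410,260)
    i=c["pixels"][a[1]:a[3],a[0]:a[2],::-1]
    cv2.imwrite(f"pics/{n}crop.png",cv2.resize(i,None,fx=3,fy=3,interpolation=cv2.INTER_CUBIC))
print(R.from_euler("xyz",get_obs()["tcp_rot"]).as_matrix())
E
```

```text
[563.  377.5  60. ] [604.   86.7  60. ] [425.2 354.5  12. ] [517.1 271.1  57. ]
fence [553.6 371.2  60. ] [602.1  77.4  60. ]
stop (array([629.4, 166.3,  72.9]), np.float64(8.296910960818867))
[[-0.9  0.4 -0. ]
 [ 0.4  0.9 -0. ]
 [ 0.  -0.  -1. ]]
```

View pics/scenecrop.png

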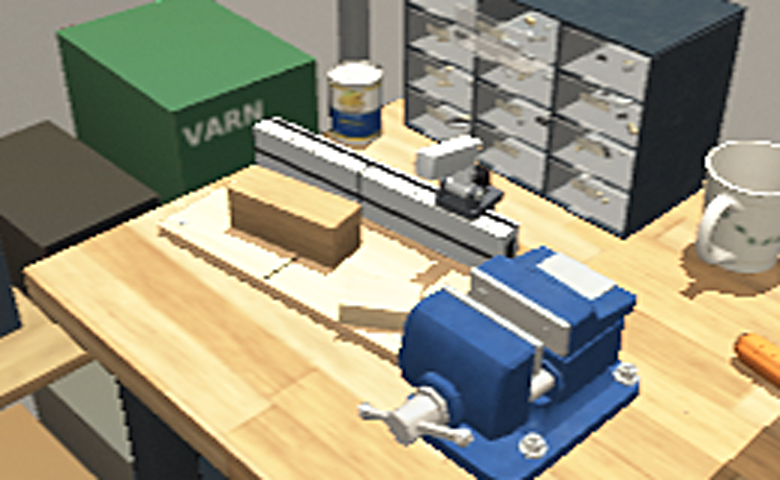

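Jig yaw is about +0.15 rad. The fence spans roughly (563,377) to (604,87), and the stop is near y≈130 with its leg pointing to -x. I'll bring the wrist camera over the board.

```bash
python3 -m pendant '{"dp":[[-0.05,-0.015,-0.01],[-0.1,-0.03,-0.02],[-0.16,-0.048,-0.024],[-0.22,-0.066,-0.024],[-0.28,-0.085,-0.024],[-0.34,-0.104,-0.024],[-0.404,-0.125,-0.024],[-0.404,-0.125,-0.024]],"rotation":[[0,0,-0.07],[0,0,-0.14],[0,0,-0.21],[0,0,-0.28],[0,0,-0.36],[0,0,-0.44],[0,0,-0.51],[0,0,-0.51]]}' 0
python3 -c "
from h import *
c=cam('wrist');save(c,'w1');print(c['pose'][:3,3])"
python3 -m pendant '{"dp":[[-0.02,-0.05,0],[-0.04,-0.1,0],[-0.04,-0.11,0],[-0.04,-0.11,0]],"rotation":[[0,0,0],[0,0,0],[0,0,0],[0,0,0]]}'
python3 -c "
from h import *
c=cam('wrist');save(c,'w2');print(c['pose'][:3,3],get_obs()['contact_force'])"
```

```text
time: 1.15
tool_pos: [521.9, 228.1, 249.8]
tcp_rot: [-3.141, -0.001, -2.998]
contact_force: [-0.3, -0.1, 0.2]
grip_width: 16.9
finger_force: 0.0
[457.57190234 218.63670757 407.82715358]
time: 1.7
tool_pos: [574.3, 129.1, 250.6]
tcp_rot: [3.141, -0.001, -2.994]
contact_force: [-0.1, -0.2, 0.6]
grip_width: 0.4
finger_force: 0.0
[510.15187036 119.08397497 408.70866741] [-1.03353245  0.10027584  0.13716565]
```

View pics/w1.png

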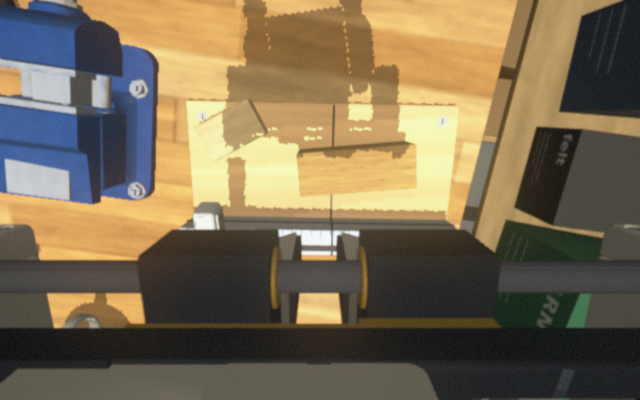

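View pics/w2.png

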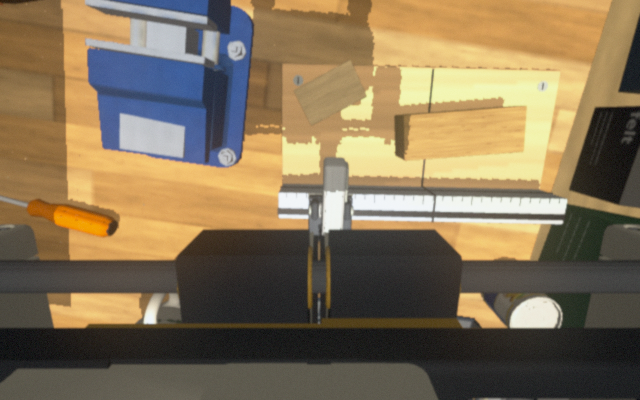

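Wrist view w2: the jig base's front corners are at (283,65) and (560,70), and the fence top strip spans (279,187)–(566,222). The flag is upright with its leg at (335,160–205). The stock's top is (397..525,105..160), and the offcut is at (330,93).

```bash
python3 -c "
from h import *
c=load('w2');cv2.imwrite('pics/w2c.png',cv2.resize(c['pixels'][55:240,270:580,::-1],None,fx=2.5,fy=2.5,interpolation=cv2.INTER_CUBIC))"
```

```text
(no output)
```

View pics/w2c.png

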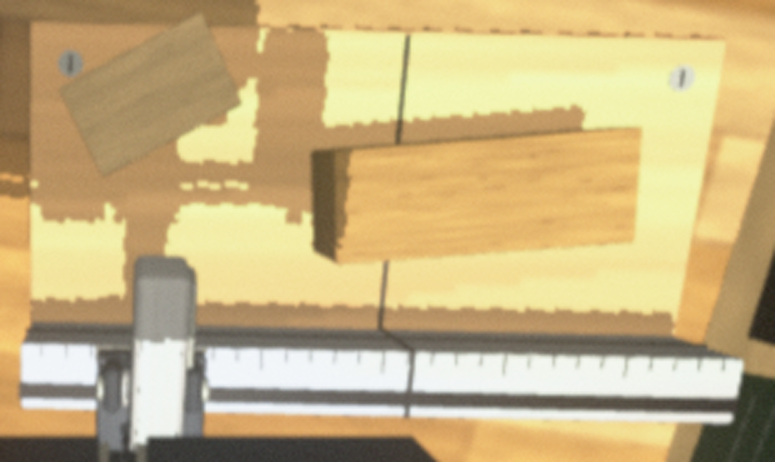

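Clear features for a fit: fence-top corners, base front corners, the stock's top corners, the carriage (crop x 97–207) and the flag leg (crop x 134–196).

```bash
cat > fit.py <<'E'
from h import *
from scipy.optimize import least_squares
np.set_printoptions(precision=2,suppress=True)
w1,w2,s=load("w1"),load("w2"),load("scene0")
k=lambda x,y:(270+x/2.5,55+y/2.5)
def wpt(p,P): c,q=np.cos(p[2]),np.sin(p[2]);return np.array([p[0]+c*P[0]-q*P[1],p[1]+q*P[0]+c*P[1],P[2]])
def fit(obs,p0):
    f=lambda p:np.concatenate([proj(c,wpt(p,P))-uv for c,uv,P in obs])
    r=least_squares(f,p0,loss="soft_l1");return r.x,f(r.x).reshape(-1,2)
J=[(w2,k(32,20),(-85,-150,12)),(w2,k(724,41),(-85,150,12)),(w2,k(22,342),(45,-150,60)),(w2,k(20,407),(73,-150,60)),(w2,k(732,422),(73,150,60)),(w2,k(742,358),(45,150,60)),(w1,(187,102),(-85,-150,12)),(w1,(458,104),(-85,150,12)),(s,(267.5,149.5),(73,150,60)),(s,(353,186),(73,-150,60))]
jig,r=fit(J,[520,230,.15]);print("jig",jig,r.tolist())
S=[(w2,k(350,150),(-22.5,-60,57)),(w2,k(640,127),(-22.5,60,57)),(w2,k(634,242),(22.5,60,57)),(w2,k(340,262),(22.5,-60,57)),(w1,(415,143),(-22.5,60,57)),(w1,(298,152),(-22.5,-60,57)),(w1,(416,187),(22.5,60,57)),(w1,(301,194),(22.5,-60,57))]
st,r=fit(S,[520,230,.1]);print("stock",st,r.tolist())
inv=lambda X:np.array([*(R.from_euler("z",-jig[2]).as_matrix()[:2,:2]@(X[:2]-jig[:2])),X[2]])
print("stock in jig",inv(np.append(st[:2],12)),st[2]-jig[2])
print("fence corner tri",[inv(tri((w2,*k(22,342)),(s,346.3,195))[0])])
# carriage sides at z 60..75 and leg
for z in(60,75,89): print("carr y",z,inv(onz(w2,*k(97,380),z)),inv(onz(w2,*k(207,380),z)))
for z in(100,115,128): print("leg",z,inv(onz(w2,*k(134,300),z)),inv(onz(w2,*k(196,300),z)))
E
python3 fit.py
```

```text
jig [529.45 231.86   0.13] [[-1.8018805449076467, 0.03472336726179037], [2.0438258754765, -1.80833434101163], [-2.052838867201501, 0.3495445995570492], [-1.0500257488896523, 0.6119857366283838], [0.9065241458101809, 0.4534927525646424], [2.169590161974156, 0.05010547482379479], [-2.2858177410473104, -1.8817575272017422], [1.9481217253997443, 1.104334179335467], [2.2303485082317707, -1.2820393417601395], [-0.30233302597395095, -1.4163413743714557]]
stock [506.64 265.56   0.22] [[-5.852374550523166, -1.3160735154038576], [1.944038225958252, -0.7898251255072068], [0.8363565551667307, -0.30543734991016436], [-1.4815376821944142, -0.14308146148044898], [1.929800168731333, 0.5156778376324951], [-1.43840993759801, 0.28898317312808786], [1.090477668571225, 0.7843918283066671], [-0.610671211216129, 2.0288338087410693]]
stock in jig [-18.4  36.3  12. ] 0.08979053184393962
fence corner tri [array([  48.38, -149.42,   40.25])]
carr y 60 [  60.   -117.04   60.  ] [ 59.03 -71.61  60.  ]
carr y 75 [  55.99 -116.71   75.  ] [ 55.06 -73.24  75.  ]
carr y 89 [  52.24 -116.41   89.  ] [ 51.35 -74.76  89.  ]
leg 100 [  19.43 -103.39  100.  ] [ 18.95 -81.23 100.  ]
leg 115 [  16.86 -103.68  115.  ] [ 16.41 -82.6  115.  ]
leg 128 [  14.64 -103.94  128.  ] [ 14.21 -83.79 128.  ]
```

```bash
cat >> fit.py <<'E'
print("drawers base",[onz(s,180+a/3,110+b/3,0) for a,b in((405,127),(622,236))],"can",onz(s,180+355/3,110+143/3,0))
d=load("side0");print("side drawers base",onz(d,420,222,0),onz(d,380,190,0))
T=np.array([574.3,129.1,250.6]);print("tcp jig",inv(T),"yaw err",-2.994+np.pi-jig[2])
print("stop pts world",wpt(jig,(57,-94,82)),wpt(jig,(92,-94,82)))
E
python3 fit.py|tail -4
```

```text
drawers base [array([738.84, 355.21,   0.  ]), array([746.19,  65.58,   0.  ])] can [675.98 366.9    0.  ]
side drawers base [734.37  97.43   0.  ] [709.46 269.14   0.  ]
tcp jig [  31.59 -107.58  250.6 ] yaw err 0.02166840501679651
stop pts world [597.81 145.77  82.  ] [632.53 150.16  82.  ]
```

```bash
python3 -m pendant '{"dp":[[-0.035,0.006,0],[-0.063,0.012,0.01],[-0.063,0.012,0.06],[-0.063,0.012,0.11],[-0.063,0.012,0.138],[-0.063,0.012,0.138]],"rotation":[[0,0,0.01],[0,0,0.022],[0,0,0.022],[0,0,0.022],[0,0,0.022],[0,0,0.022]]}' 0
python3 -c "
from h import *
save(cam('side'),'d1');c=cam('scene');save(c,'s1')
cv2.imwrite('pics/s1c.png',cv2.resize(c['pixels'][110:220,240:400,::-1],None,fx=4,fy=4,interpolation=cv2.INTER_CUBIC))"
```

```text
time: 2.5
tool_pos: [633.4, 151.3, 110.5]
tcp_rot: [3.141, -0.005, -3.013]
contact_force: [-0.7, -0.2, 1.2]
grip_width: 0.5
finger_force: 0.0
```

View pics/s1c.png

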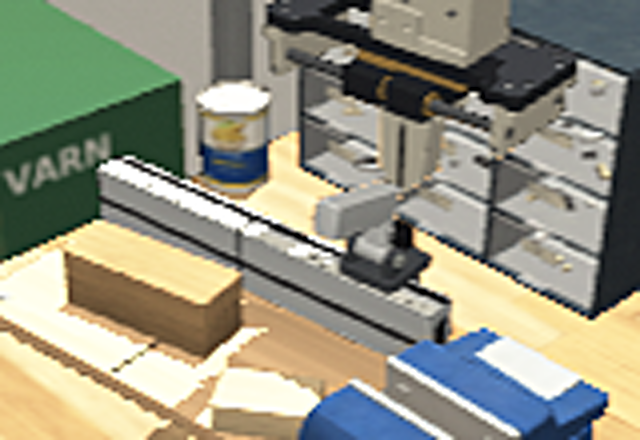

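The closed fingers stand behind the flag's arm and clear of the knob. Now I'll draw the flag over.

```bash
python3 -m pendant '{"dp":[[0.006,0,0],[0.012,0,0],[0.017,0,0],[0.022,0,0],[0.027,0,0],[0.032,0,0],[0.037,0,0],[0.042,0,0]],"rotation":[[0,0,0],[0,0,0],[0,0,0],[0,0,0],[0,0,0],[0,0,0],[0,0,0],[0,0,0]]}' 0
python3 -m pendant '{"dp":[[0.005,0,0],[0.01,0,0],[0.014,0,0],[0.017,0,0],[0.017,0,0]],"rotation":[[0,0,0],[0,0,0],[0,0,0],[0,0,0],[0,0,0]]}'
```

```text
time: 3.6
tool_pos: [593.5, 144.1, 112.3]
tcp_rot: [3.141, -0.001, -3.015]
contact_force: [0.8, 0.4, 0.4]
grip_width: 0.1
finger_force: 0.7
time: 4.22
tool_pos: [576.9, 142.0, 112.8]
tcp_rot: [3.142, -0.001, -3.015]
contact_force: [0.2, 0.2, -0.1]
grip_width: 0.3
finger_force: 0.2
```

```bash
python3 -c "
from h import *
c=cam('scene');save(c,'s2');a=c['pixels'][110:210,270:380,::-1];c=cam('side');save(c,'d2');b=c['pixels'][130:230,310:420,::-1]
cv2.imwrite('pics/s2c.png',cv2.resize(np.hstack([a,b]),None,fx=3.5,fy=3.5,interpolation=cv2.INTER_CUBIC))"
```

```text
(no output)
```

View pics/s2c.png

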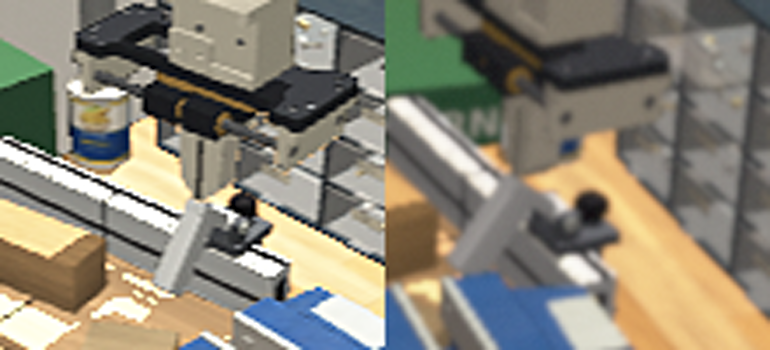

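The flag is about half over, with the fingers on its arm. Now I'll press it down.

```bash
python3 -m pendant '{"dp":[[0.001,0,0.004],[0.002,0,0.008],[0.003,0,0.012],[0.004,0,0.016],[0.004,0,0.02],[0.004,0,0.022],[0.004,0,0.022]],"rotation":[[0,0,0],[0,0,0],[0,0,0],[0,0,0],[0,0,0],[0,0,0],[0,0,0]]}' 0
```

```text
time: 5.2
tool_pos: [573.3, 141.5, 90.5]
tcp_rot: [3.142, -0.0, -3.015]
contact_force: [0.1, 0.5, 1.1]
grip_width: 0.5
finger_force: 0.0
```

```bash
python3 -m pendant '{"dp":[[0,0,0.001],[0,0,0.002],[0,0,0.003],[0,0,0.003]],"rotation":[[0,0,0],[0,0,0],[0,0,0],[0,0,0]]}' 0
python3 -m pendant '{"dp":[[0,0,0.0005],[0,0,0.001],[0,0,0.001]],"rotation":[[0,0,0],[0,0,0],[0,0,0]]}' 0
```

```text
time: 5.7
tool_pos: [573.3, 141.5, 87.7]
tcp_rot: [3.142, 0.0, -3.015]
contact_force: [-0.1, -0.4, 1.0]
grip_width: 0.4
finger_force: 0.1
time: 6.08
tool_pos: [573.3, 141.5, 87.2]
tcp_rot: [3.142, 0.0, -3.015]
contact_force: [-1.5, -1.3, 4.7]
grip_width: 0.5
finger_force: 2.5
```

```bash
python3 -m pendant '{"dp":[[0,0,0.0004],[0,0,0.0008],[0,0,0.0008],[0,0,0.0008]],"rotation":[[0,0,0],[0,0,0],[0,0,0],[0,0,0]]}' 0
```

```text
time: 6.58
tool_pos: [573.3, 141.5, 87.1]
tcp_rot: [3.142, 0.001, -3.015]
contact_force: [-3.9, -0.1, 9.8]
grip_width: 0.4
finger_force: 4.9
```

The flag is down: tool z is 87.1 against the expected 87, at 10 N. Next I'll lift and go in front of the stock.

```bash
python3 -m pendant '{"dp":[[0,0,0],[0,0,-0.03],[0,0,-0.06],[0.02,0.03,-0.06],[0.05,0.065,-0.06],[0.08,0.1,-0.06],[0.1,0.131,-0.06],[0.1,0.131,-0.06]],"rotation":[[0,0,0],[0,0,0],[0,0,0],[0,0,0],[0,0,0],[0,0,0],[0,0,0],[0,0,0]]}' 0
python3 -m pendant '{"dp":[[0,0,0.03],[0,0,0.07],[0,0,0.11],[0,0,0.12],[0,0,0.12]],"rotation":[[0,0,0],[0,0,0],[0,0,0],[0,0,0],[0,0,0]]}' 0.06
python3 -c "
from h import *
c=cam('scene');save(c,'s3');a=c['pixels'][110:220,240:360,::-1];c=cam('wrist');save(c,'w3');b=cv2.resize(c['pixels'][:240,:,::-1],None,fx=.75,fy=.75)
a=cv2.resize(a,None,fx=2.5,fy=2.5)
o=np.zeros((460,480,3),np.uint8);o[:180]=b;o[185:460,:300]=a
cv2.imwrite('pics/s3c.png',o)"
```

```text
time: 7.58
tool_pos: [456.2, 260.5, 146.0]
tcp_rot: [3.141, 0.0, -3.012]
contact_force: [0.1, 0.2, -0.2]
grip_width: 0.3
finger_force: 0.0
time: 8.2
tool_pos: [458.2, 258.5, 26.0]
tcp_rot: [-3.142, -0.0, -3.016]
contact_force: [-0.4, -0.2, -0.1]
grip_width: 45.5
finger_force: 0.0
```

View pics/s3c.png

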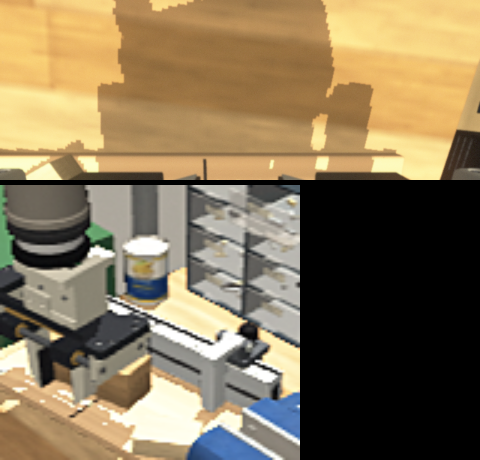

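The flag hangs down and the open fingers stand in front of the stock. Pushing it toward the fence.

```bash
python3 -m pendant '{"dp":[[-0.006,0,0],[-0.012,0,0],[-0.018,0,0],[-0.023,0,0],[-0.028,0,0],[-0.033,0,0],[-0.038,0,0],[-0.043,0,0]],"rotation":[[0,0,0],[0,0,0],[0,0,0],[0,0,0],[0,0,0],[0,0,0],[0,0,0],[0,0,0]]}' 0.06
python3 -m pendant '{"dp":[[-0.003,0,0],[-0.006,0,0],[-0.009,0,0],[-0.011,0,0],[-0.011,0,0]],"rotation":[[0,0,0],[0,0,0],[0,0,0],[0,0,0],[0,0,0]]}'
```

```text
time: 9.3
tool_pos: [500.6, 264.3, 25.9]
tcp_rot: [3.142, 0.0, -3.015]
contact_force: [-2.4, -0.4, 0.5]
grip_width: 60.1
finger_force: 0.9
time: 9.93
tool_pos: [511.6, 265.7, 26.0]
tcp_rot: [3.141, 0.001, -3.015]
contact_force: [-0.6, 0.4, 0.4]
grip_width: 60.2
finger_force: 0.0
```

```bash
python3 -m pendant '{"dp":[[-0.001,0,0],[-0.002,0,0],[-0.003,0,0],[-0.003,0,0],[-0.003,0,0]],"rotation":[[0,0,0],[0,0,0],[0,0,0],[0,0,0],[0,0,0]]}'
python3 -m pendant '{"dp":[[-0.0005,0,0],[-0.001,0,0],[-0.001,0,0]],"rotation":[[0,0,0],[0,0,0],[0,0,0]]}'
python3 -m pendant '{"dp":[[-0.0005,0,0],[-0.001,0,0],[-0.001,0,0]],"rotation":[[0,0,0],[0,0,0],[0,0,0]]}'
```

```text
time: 10.55
tool_pos: [513.4, 266.0, 26.0]
tcp_rot: [-3.142, -0.001, -3.015]
contact_force: [-4.4, -0.5, 4.3]
grip_width: 60.2
finger_force: 2.6
time: 10.92
tool_pos: [513.3, 266.0, 26.0]
tcp_rot: [-3.141, -0.004, -3.015]
contact_force: [-9.1, 0.2, 7.1]
grip_width: 60.0
finger_force: 4.3
time: 11.3
tool_pos: [513.3, 266.0, 26.0]
tcp_rot: [-3.141, -0.006, -3.016]
contact_force: [-12.2, -1.4, 9.3]
grip_width: 60.4
finger_force: 6.1
```

The block is against the fence (12 N, no further movement). Before going to its left end I'll check how high the green box stands.

```bash
cat > pk.py <<'E'
from h import *
np.set_printoptions(precision=1,suppress=True)
g=[]
for n in("scene0","side0","w1"):
    c=load(n);h=cv2.cvtColor(c["pixels"],cv2.COLOR_RGB2HSV)
    m=cv2.inRange(h,(50,90,40),(85,255,255));k,l,st,ce=cv2.connectedComponentsWithStats(m);i=1+np.argmax(st[1:,4])
    P=cv2.approxPolyDP(cv2.convexHull(np.argwhere(l==i)[:,::-1].astype(np.int32)),4,True)[:,0];print(n,st[i],P.tolist())
E
python3 pk.py; python3 -c "
from plant import get_obs
o=get_obs();print(o['joint_positions'],o['moment'])"
```

```text
scene0 [ 199  107   87   71 2675] [[285, 153], [234, 177], [206, 155], [199, 120], [244, 107], [284, 129]]
side0 [ 288  123   73   51 1990] [[360, 143], [344, 167], [308, 173], [289, 169], [290, 127], [342, 123]]
w1 [550 293  40  36 823] [[589, 293], [582, 327], [552, 326], [555, 296]]
[ 3.45093734e-01  6.63630553e-01  1.59764651e+00  9.64250307e-04
  8.86074684e-01 -1.35234324e+00] [-0.32888863  1.62506454 -0.25870917]
```

```bash
python3 -c "
from h import *
s=load('scene0');d=load('side0')
for a,b in(((285,129),(360,143)),((199,120),(290,127)),((244,107),(342,123)),((238,146),(306,152))): print(tri((s,*a),(d,*b)))"
```

```text
(array([750.08212922, 517.87863777,  24.36337482]), np.float64(3.0417773970353443))
(array([644.22362233, 946.92024736, -62.22509422]), np.float64(3.3180190056806502))
(array([833.07384852, 893.66738406, -44.61961729]), np.float64(5.016199758787833))
(array([605.27314527, 602.42185082, -22.88666471]), np.float64(3.115328267847882))
```

The box is low and far (y>500), so the way is clear. Moving to the block's left end with the fingers closed.

```bash
python3 -m pendant '{"dp":[[0.005,0,0],[0.017,0,-0.01],[0.017,0,-0.05],[0.017,0.03,-0.08],[0,0.07,-0.08],[-0.02,0.094,-0.08],[-0.031,0.097,-0.08],[-0.031,0.097,-0.08]],"rotation":[[0,0,0],[0,0,0],[0,0,0],[0,0,0],[0,0,0],[0,0,0],[0,0,0],[0,0,0]]}' 0.06
python3 -m pendant '{"dp":[[0,0,0],[0,0,0],[0,0,0.04],[0,0,0.075],[0,0,0.08],[0,0,0.08]],"rotation":[[0,0,0],[0,0,0],[0,0,0],[0,0,0],[0,0,0],[0,0,0]]}' 0
python3 -c "
from h import *
j=[529.45,231.86,.126];t=get_obs()['tool_pos'][:2]-j[:2];print(R.from_euler('z',-.126).as_matrix()[:2,:2]@t)
c=cam('wrist');save(c,'w4');a=c['pixels'][:250,:,::-1]
c=cam('scene');save(c,'s4');b=cv2.resize(c['pixels'][120:220,220:360,::-1],None,fx=3,fy=3)
o=np.zeros((560,640,3),np.uint8);o[:250]=a;o[255:555,:420]=b;cv2.imwrite('pics/w4.png',o)"
```

```text
time: 12.3
tool_pos: [534.9, 365.8, 105.8]
tcp_rot: [-3.141, 0.0, -3.016]
contact_force: [0.2, 0.1, 0.6]
grip_width: 60.2
finger_force: 0.0
time: 13.05
tool_pos: [535.1, 366.4, 26.8]
tcp_rot: [3.141, 0.001, -3.016]
contact_force: [0.5, 0.1, 0.4]
grip_width: 4.7
finger_force: 0.0
[ 22.47022439 132.81697171]
```

View pics/w4.png

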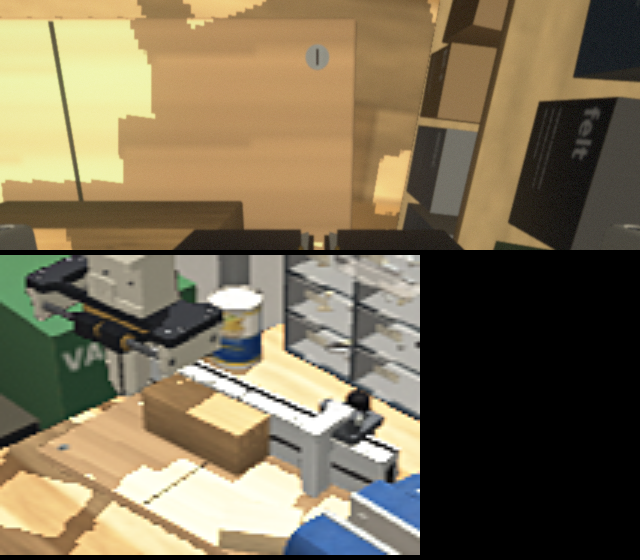

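The block lies along the fence and the fingers are past its left end at jig (22.5, 133). The stop face should be reached after about 77 mm of travel.

```bash
python3 -m pendant '{"dp":[[0,-0.005,0],[0,-0.01,0],[0,-0.015,0],[0,-0.02,0],[0,-0.025,0],[0,-0.03,0],[0,-0.035,0],[0,-0.04,0]],"rotation":[[0,0,0],[0,0,0],[0,0,0],[0,0,0],[0,0,0],[0,0,0],[0,0,0],[0,0,0]]}' 0
python3 -m pendant '{"dp":[[0,-0.005,0],[0,-0.01,0],[0,-0.015,0],[0,-0.02,0],[0,-0.025,0],[0,-0.028,0],[0,-0.03,0],[0,-0.03,0]],"rotation":[[0,0,0],[0,0,0],[0,0,0],[0,0,0],[0,0,0],[0,0,0],[0,0,0],[0,0,0]]}'
python3 -c "
from h import *
j=[529.45,231.86,.126];t=get_obs()['tool_pos'][:2]-j[:2];print(R.from_euler('z',-.126).as_matrix()[:2,:2]@t)"
```

```text
time: 14.15
tool_pos: [539.7, 326.5, 26.0]
tcp_rot: [3.141, 0.0, -3.015]
contact_force: [0.5, 1.3, 0.1]
grip_width: 0.8
finger_force: 0.9
time: 15.15
tool_pos: [543.5, 296.7, 25.9]
tcp_rot: [-3.141, -0.0, -3.015]
contact_force: [-0.3, 0.6, 0.6]
grip_width: 0.7
finger_force: 0.4
[22.0827135  62.56966516]
```

Now slow steps, watching the force.

```bash
python3 -m pendant '{"dp":[[0,-0.001,0],[0,-0.002,0],[0,-0.003,0],[0,-0.004,0],[0,-0.004,0]],"rotation":[[0,0,0],[0,0,0],[0,0,0],[0,0,0],[0,0,0]]}'
python3 -m pendant '{"dp":[[0,-0.0005,0],[0,-0.001,0],[0,-0.001,0]],"rotation":[[0,0,0],[0,0,0],[0,0,0]]}'
```

```text
time: 15.78
tool_pos: [543.9, 292.8, 25.9]
tcp_rot: [-3.141, -0.0, -3.015]
contact_force: [-0.7, 1.1, 0.6]
grip_width: 0.2
finger_force: 0.6
time: 16.15
tool_pos: [544.1, 292.0, 25.9]
tcp_rot: [-3.142, -0.0, -3.015]
contact_force: [-0.6, 1.1, 0.4]
grip_width: 0.4
finger_force: 0.7
```

```bash
python3 -m pendant '{"dp":[[0,-0.0005,0],[0,-0.001,0],[0,-0.001,0]],"rotation":[[0,0,0],[0,0,0],[0,0,0]]}'
python3 -m pendant '{"dp":[[0,-0.0005,0],[0,-0.001,0],[0,-0.001,0]],"rotation":[[0,0,0],[0,0,0],[0,0,0]]}'
```

```text
time: 16.52
tool_pos: [544.2, 290.9, 25.9]
tcp_rot: [3.142, -0.0, -3.015]
contact_force: [-0.6, 2.1, 1.2]
grip_width: 0.3
finger_force: 0.6
time: 16.9
tool_pos: [544.3, 290.0, 25.9]
tcp_rot: [3.142, -0.0, -3.015]
contact_force: [0.3, 0.7, 0.2]
grip_width: 0.5
finger_force: 0.6
```

```bash
python3 -m pendant '{"dp":[[0,-0.0005,0],[0,-0.001,0],[0,-0.001,0]],"rotation":[[0,0,0],[0,0,0],[0,0,0]]}'
python3 -m pendant '{"dp":[[0,-0.0005,0],[0,-0.001,0],[0,-0.001,0]],"rotation":[[0,0,0],[0,0,0],[0,0,0]]}'
```

```text
time: 17.27
tool_pos: [544.4, 289.0, 25.9]
tcp_rot: [-3.142, 0.0, -3.015]
contact_force: [0.2, 0.6, 0.7]
grip_width: 0.7
finger_force: 0.5
time: 17.65
tool_pos: [544.6, 288.0, 25.9]
tcp_rot: [3.142, 0.0, -3.015]
contact_force: [-0.2, 0.9, 1.7]
grip_width: 0.8
finger_force: 0.5
```

```bash
for i in 1; do :; done; python3 -m pendant '{"dp":[[0,-0.0005,0],[0,-0.001,0],[0,-0.001,0]],"rotation":[[0,0,0],[0,0,0],[0,0,0]]}'
python3 -m pendant '{"dp":[[0,-0.0005,0],[0,-0.001,0],[0,-0.001,0]],"rotation":[[0,0,0],[0,0,0],[0,0,0]]}'
```

```text
time: 18.02
tool_pos: [544.7, 287.8, 26.0]
tcp_rot: [3.14, 0.0, -3.015]
contact_force: [-0.5, 5.1, 0.1]
grip_width: 0.4
finger_force: 2.6
time: 18.4
tool_pos: [544.7, 287.7, 26.2]
tcp_rot: [3.139, 0.001, -3.015]
contact_force: [-1.5, 8.3, 0.4]
grip_width: 0.7
finger_force: 4.4
```

```bash
python3 -m pendant '{"dp":[[0,-0.0005,0],[0,-0.001,0],[0,-0.001,0]],"rotation":[[0,0,0],[0,0,0],[0,0,0]]}'
```

```text
time: 18.77
tool_pos: [544.7, 287.6, 26.4]
tcp_rot: [3.138, 0.001, -3.015]
contact_force: [-2.0, 12.1, -0.3]
grip_width: 0.6
finger_force: 6.2
```

Contact with the stop at about 12 N. I'll ease slightly, hold, then back off.

```bash
python3 -m pendant '{"dp":[[0,0.0004,0],[0,0.0004,0],[0,0.0004,0],[0,0.0004,0],[0,0.0004,0]],"rotation":[[0,0,0],[0,0,0],[0,0,0],[0,0,0],[0,0,0]]}'
python3 -m pendant '{"dp":[[0,0.001,0],[0,0.003,0],[0,0.012,0],[0,0.02,-0.03],[0.02,0.02,-0.08],[0.05,-0.01,-0.08],[0.08,-0.05,-0.08],[0.08,-0.05,-0.08]],"rotation":[[0,0,0],[0,0,0],[0,0,0],[0,0,0],[0,0,0],[0,0,0],[0,0,0],[0,0,0]]}'
python3 -c "
from h import *
j=[529.45,231.86,.126];t=get_obs()['tool_pos'][:2]-j[:2];print(R.from_euler('z',-.126).as_matrix()[:2,:2]@t)"
```

```text
time: 19.4
tool_pos: [544.7, 287.6, 26.3]
tcp_rot: [3.139, 0.001, -3.015]
contact_force: [-2.2, 11.1, 0.5]
grip_width: 0.2
finger_force: 5.4
time: 20.4
tool_pos: [469.9, 223.7, 106.0]
tcp_rot: [-3.141, -0.002, -3.017]
contact_force: [0.8, -0.2, -0.3]
grip_width: 0.3
finger_force: 0.0
[-60.10925533  -0.58931819]
```

The hold is done. Next is a gentle two-finger press to the fence to make sure it's seated, keeping high enough to clear the offcut and flag.

```bash
python3 -m pendant '{"dp":[[-0.012,-0.005,0],[-0.025,-0.01,0],[-0.025,-0.01,0.03],[-0.025,-0.01,0.06],[-0.025,-0.01,0.07],[-0.025,-0.01,0.07]],"rotation":[[0,0,0],[0,0,0],[0,0,0],[0,0,0],[0,0,0],[0,0,0]]}' 0.04
python3 -m pendant '{"dp":[[-0.005,0,0],[-0.01,0,0],[-0.015,0,0],[-0.018,0,0],[-0.02,0,0],[-0.021,0,0],[-0.022,0,0],[-0.022,0,0]],"rotation":[[0,0,0],[0,0,0],[0,0,0],[0,0,0],[0,0,0],[0,0,0],[0,0,0],[0,0,0]]}'
python3 -c "
from h import *
j=[529.45,231.86,.126];t=get_obs()['tool_pos'][:2]-j[:2];print(R.from_euler('z',-.126).as_matrix()[:2,:2]@t)"
```

```text
time: 21.15
tool_pos: [498.4, 219.2, 35.5]
tcp_rot: [-3.142, -0.001, -3.015]
contact_force: [0.2, -0.2, 0.7]
grip_width: 40.1
finger_force: 0.0
time: 22.15
tool_pos: [518.9, 221.7, 35.8]
tcp_rot: [-3.142, -0.002, -3.015]
contact_force: [-3.6, -0.5, 2.6]
grip_width: 40.1
finger_force: 1.9
[-11.69735383  -8.76381855]
```

```bash
python3 -m pendant '{"dp":[[-0.0005,0,0],[-0.0005,0,0],[0.003,0,0],[0.01,0,0],[0.03,0,-0.03],[0.04,0,-0.08],[0.01,0,-0.14],[-0.03,0,-0.2]],"rotation":[[0,0,0],[0,0,0],[0,0,0],[0,0,0],[0,0,0],[0,0,0],[0,0,0],[0,0,0]]}'
python3 -m pendant '{"dp":[[-0.03,-0.03,-0.01],[-0.03,-0.07,-0.01],[-0.03,-0.07,-0.01],[-0.03,-0.07,-0.01]],"rotation":[[0,0,0],[0,0,0],[0,0,0],[0,0,0]]}' 0
cat > chk.py <<'E'
from h import *
np.set_printoptions(precision=2,suppress=True)
c=cam("wrist");save(c,"w5");a=load("w2");print(c["pose"][:3,3])
# predicted vs. seen edges: sample gray profile along jig lines
jig=(529.45,231.86,.126)
def wp(x,y,z): q=R.from_euler("z",jig[2]).apply([x,y,0]);return q+np.array([jig[0],jig[1],z])
def prof(pts):
    uv=np.array([proj(c,p) for p in pts],np.float32).reshape(1,-1,2)
    return cv2.remap(c["pixels"],uv[...,0],uv[...,1],cv2.INTER_LINEAR)[0].astype(int)
print("left end, y 30..46");p=prof([wp(22,y,57) for y in np.arange(28,46)]);print(p.sum(1).tolist())
print("right end vs pad, y -100..-75");print(prof([wp(22,y,57) for y in range(-106,-70)]).tolist())
for y in(-70,-20,30): print("front edge x at y",y,prof([wp(x,y,57) for x in range(-8,9)]).sum(1).tolist())
for y in(-70,-20,30): print("fence edge",y,prof([wp(x,y,57) for x in range(38,52)]).sum(1).tolist())
E
python3 chk.py
```

```text
time: 23.15
tool_pos: [541.9, 224.7, 226.6]
tcp_rot: [3.141, 0.002, -3.015]
contact_force: [1.2, 0.5, 0.3]
grip_width: 40.3
finger_force: 0.0
time: 23.65
tool_pos: [580.1, 159.2, 233.9]
tcp_rot: [3.141, -0.0, -3.016]
contact_force: [-0.7, 0.1, -1.1]
grip_width: 4.4
finger_force: 0.0
[515.57 150.67 391.98]
left end, y 30..46
[498, 503, 500, 508, 518, 518, 520, 562, 612, 631, 632, 633, 631, 633, 636, 635, 635, 629]
right end vs pad, y -100..-75
[[164, 156, 135], [154, 150, 141], [159, 157, 146], [164, 160, 151], [164, 161, 151], [166, 162, 154], [163, 160, 151], [164, 162, 153], [164, 161, 151], [165, 161, 153], [165, 162, 154], [164, 161, 152], [162, 158, 150], [161, 157, 149], [160, 158, 149], [160, 157, 149], [159, 156, 149], [152, 149, 141], [139, 136, 129], [150, 149, 141], [196, 201, 189], [206, 202, 183], [209, 180, 138], [218, 173, 113], [222, 174, 108], [224, 177, 112], [219, 171, 108], [201, 156, 100], [187, 146, 91], [184, 147, 93], [187, 147, 95], [188, 147, 95], [186, 145, 91], [187, 145, 91], [179, 140, 90], [169, 132, 87]]
front edge x at y -70 [438, 432, 430, 423, 392, 321, 261, 257, 279, 311, 314, 316, 331, 344, 338, 336, 329]
front edge x at y -20 [441, 434, 431, 424, 395, 331, 271, 257, 287, 309, 316, 318, 330, 351, 367, 363, 346]
front edge x at y 30 [650, 648, 646, 644, 642, 631, 590, 493, 451, 501, 526, 519, 527, 541, 549, 542, 540]
fence edge -70 [512, 517, 516, 507, 507, 505, 480, 489, 569, 635, 652, 659, 671, 698]
fence edge -20 [508, 508, 501, 500, 508, 491, 434, 445, 552, 636, 665, 672, 682, 702]
fence edge 30 [512, 524, 541, 549, 541, 526, 501, 505, 579, 654, 674, 683, 694, 706]
```

```bash
python3 -c "
from plant import workorder
print(workorder.close_job())"
```

```text
the job is handed in; nothing more can be done
None
```

I handed the job in after 24 s of the 72 s allowed: the flag is fully down, the block was held on the stop at about 11 N for 0.6 s, and it was left lying against both stop and fence with no gap visible in the last wrist image. The offcut and marker were not touched, and no verdict came back.

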